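Hold a muffler stay on its engine boss for bolting

ROBOT

A 6-joint arm with a two-finger parallel gripper is mounted at the origin on the work surface. World frame = base frame: x ahead of the robot, y to its left, z up, the work surface at z = 0. Lengths are in mm, angles in rad, forces in N, time in s.
With the tool pointing down it reaches from about 300 to 875 mm from the base axis. Payload 6.4 kg.
Tool frame: the origin (TCP) lies on the front face of the gripper's body, between the roots of the fingers; the fingertips stand 64 mm ahead of it and the grasp point (between the pads) lies 45 mm ahead of it (env.pinch_z is the distance from the TCP to the grasp point, in mm); z points along the fingers, y is the line along which they close (so a half turn about z gives the same grasp; the last joint's range is limited). The gripper opens to 88 mm and grips with 3 to 60 N. Pads are 18 mm wide; open, the fingers measure 123 mm over their backs; the gripper's body (75 mm by 187 mm) begins 45 mm behind the grasp point.
Start: joints at [1.106, 0.181, 1.607, -0, 1.354, -0.206], TCP at [147.142, 555.87, 302.714] pointing down, gripper open.
Joint ranges: [-2.99, 2.99], [-0.89, 2.07], [0.3, 2.58], [-1.14, 4.28], [0, 2.63], [-3.12, 3.12]. Speed limits (rad/s): [2.57, 2.57, 3.01, 3.14, 3.14, 3.14].

INTERFACE

Orientations are given as a rotation vector (axis times angle).
In Python, from station import env gives the robot as it stands.
- The arm moves only by the tool apply_moves, never from a script. Its arguments are lists of equal length, an entry for each row: "slide": the shift along the tool's x, y, z in units of 25 mm (1.0 is 25 mm), a list of three; "rot": the turn, a rotation vector about the tool's x, y, z in rad, a list of three; "hand": the finger opening in mm, from 0 to 88.1. A call has 1 to 8 rows; each row shifts and turns the commanded pose from where the row before left it, along the tool's axes as they then stand; what a row does not reach is not made up. A row lasts 1/10 s, in which the tool goes at most 50 mm and 8.59 degrees, less where a joint would pass 70% of its speed; a pose out of reach is approached as far as the arm can. A call is refused whole if a number of a shift passes 1 or a number of a turn 0.15, either way. A call with a gripper value outside its range is refused whole. The fingers move at their own pace and stop on an object; "grip_force" is the grip in N (left out, the last holds). Time passes only in rows, so rows that do not move let the fingers close. It gives the time, the measured TCP pose, the force, the opening and the grip force at its end, in the units of the state.
- env.get_obs(): the state, without advancing time (a new reading comes with each control period).
- env.read_camera(name): name is "side" or "top" or "wrist"; returns a dict with "img" (384x512x3 uint8, red, green, blue), "range_z" (384x512 float32, mm along the optical axis (not along the pixel's ray), 0 where there is no reading), "camera_matrix" (3x3 intrinsics, pixels), "R" (3x3) and "t" (3): a world point X has camera coordinates R X + t; the wrist camera has in their place "hand_eye" (4x4, takes a point from camera to tool coordinates, whose origin is the TCP and whose axes are the flange's). Camera axes: x right, y down, z forward; pixel columns grow to the right and rows downward; lengths in mm; the calibration is good to about 2 mm. A picture is of the moment at which its call begins: read the wrist's pose just before it.
- env.finish_job(): hands the job in; it is judged then, once.
Trained networks look in a picture, given as the dict that the camera call returned (one of the last four; its "shot" number tells which), for a name from the list of things; names that differ only in an ending like _2 or _b are one class to them, and where a whole thing is asked for, a point or a joint stands for the part that bears it (a point fixed in the world has none). Each returns a list of dicts, best first, with "confidence" (0 to 1); they miss things now and then, are a little off and sometimes report something else, mostly with a low value. They report only what shows in the picture. A call takes as long as a camera call. They do not tell look-alikes from the thing itself.
- env.look_for(query, picture): "xy" ([column, row] in pixels, amid what is visible of it).
- env.tip_of(query, picture): "xy" ([column, row] in pixels: a listed point, or the origin of a listed thing).
The state is a dict: "time_s": time; "q": joint angles; "joint_velocities": joint speeds; "effort": joint torques, N m; "tcp_pos": TCP position; "tcp_rot": TCP orientation; "contact_force": force on the tool from outside, world axes, zero at the start; "moment": the same for the moment, N m; "grip_width": opening from 0.0 (shut) to 1.0 (fully open); "gripper_force": force on a finger pad.
Only numpy, scipy, OpenCV 4.12 (cv2) and the standard library are available. Lean on these libraries where they do the work, as an engineer would, in place of code of your own. Each camera call takes 0.05 s, during which the arm holds its last target. There are 200 camera calls.

TASK

I'm about to bolt the muffler stay back on the engine: draw it up out of its slot in the wooden rack and hold it upright against the machined pad on the side of the crankcase, foot down on the engine's foot flange, lying flat and centred so that its slots face the tapped holes. Press it squarely onto the pad with a steady push of about 10 N while I get the bolts, and finish still gripping and pressing it: do not let go. Leave everything else on the bench and in the rack where it stands.

Things in the scene. Friction and masses are not known exactly. Their poses are not given: they have to be found in the camera images.
- stay: The muffler stay: flat steel bar 32 mm wide, 6 thick, 160 long, 0.2 kg, with two crosswise slots (20 x 10 mm, 60 and 124 mm above its foot) and a 10 mm hole near the top; both faces alike. Stands foot down in one of the rack's slots (which one varies), 110 mm showing; wider and taller than the strip. Origin: middle of its foot; x along its width, y its thickness, z up its length.
- rack: Block of light timber, 70 (x) x 160 (y) x 60 mm high, screwed to the bench, with three upright slots in a row at y = -50, 0 and +50 mm. Each slot is 35 (x) x 8 (y) mm and 50 deep: its floor is 10 mm above the bench. A part in it can lean a few degrees. Origin: centre of its underside, z up.
- engine: Stripped grey cast engine, fixed on two timber bearers. Crankcase 170 (x) x 125 (y) mm, top 192 mm above the bench; flywheel (160 mm across, top at 226) on its -x end, bare shaft on its +x end, finned cylinder leaning to -y (top at 265). The pad is on its +y side. Its foot flange is level, top 52 mm above the bench. Origin: on the bench; x along the crankshaft, z up.
- pad: Upright machined face on the engine's +y side, 20 mm wide, from 50 to 134 mm above the foot flange, 20 proud of the crankcase, rigid, with tapped holes 60 and 124 mm above the flange. Below it the flange stands out 22 mm. Origin: on the face's middle line, level with the flange's top. x along its width, y INTO the engine (press along +y), z up. Stay in place: its origin at 0, -3 mm, 0 here.
- strip: A narrower flat steel strip, 20 mm wide, 5 mm thick, 130 mm long, upright in another slot of the rack. Leave it. Origin: middle of its foot.
- scraper: A gasket scraper, 30 mm steel blade down, round dark wooden handle up (23 mm across), 157 mm long, upright in another slot of the rack. Leave it. Origin: middle of the blade's edge, z up.
- wrench: A spanner 180 mm long, 8 mm thick, lying between the rack and the engine. Leave it. Origin: middle, underside.
- screwdriver: A black-handled screwdriver 200 mm long, handle 26 mm across, lying on the bench near the robot. Leave it. Origin: middle, underside.
- plug: A spark plug 80 mm long, 21 mm across, lying between the rack and the engine. Leave it. Origin: middle, underside.
- small_bottle: A small upright amber bottle with a black cap, 38 mm across, 90 mm high, beside the rack. Leave it. Origin: centre of its foot.
- bowl: A shallow aluminium bowl, 170 mm across, 60 mm high, beyond the rack. Leave it. Origin: centre of its foot.
- carburettor: A small aluminium carburettor, about 85 x 70 x 80 mm high, standing on its float bowl at the far side of the bench. Leave it. Origin: centre of its underside.
Not all that is in view belongs to the job. What is shaped like the stay but purple or yellow is not meant. Of the things shaped like the rack, the wooden one is meant.

How it is judged:
By the outcome, as a careful person would: the job done as asked, in the order asked, and still so for the second after the job is handed in, while the arm keeps its last pose, push and grip.
It also fails if it takes over 51 s, if anything falls off the work surface, if the arm or the gripper's body presses on something with over 40 N, if the wrist force passes 120 N, or if a joint passes its speed limit or range.

## Working session

There is one attempt and no reset: what is moved stays moved. The work goes in short steps, Python scripts to look and compute and a tool call to move; the robot and the scene stay as the last step left them, time stands still between calls to the robot, and variables do not carry over. Pictures are saved under pics/ and viewed, at most 10 in all, crops included, and the job is handed in when it is done.

Besides the shell and the picture viewer there is one more tool, called after "Emit:" by a JSON object that holds its "fn" and its "kwargs", one argument or row to a line. apply_moves: Moves the arm, as the interface text tells. Its arguments: {"type":"object","properties":{"slide":{"type":"array"},"rot":{"type":"array"},"hand":{"type":"array"},"grip_force":{"type":"number"}},"required":["slide","rot","hand"]}

```bash
mkdir -p pics; cat > h.py <<'E'
import numpy as np, cv2
from scipy.spatial.transform import Rotation as Ro
from station import env
def shot(n):
    o=env.get_obs(); p=env.read_camera(n)
    if 'R' in p: p['Rw']=np.array(p['R']).T; p['tw']=-p['Rw']@np.array(p['t'])
    else:
        T=np.eye(4);T[:3,:3]=Ro.from_rotvec(o['tcp_rot']).as_matrix();T[:3,3]=o['tcp_pos']
        T=T@np.array(p['hand_eye']);p['Rw']=T[:3,:3];p['tw']=T[:3,3]
    return p
def pts(p,u,v,d=None):
    K=np.array(p['camera_matrix']);u=np.asarray(u,float);v=np.asarray(v,float)
    if d is None: d=p['range_z'][v.astype(int),u.astype(int)]
    c=np.stack([(u-K[0,2])/K[0,0]*d,(v-K[1,2])/K[1,1]*d,d],-1)
    return c@p['Rw'].T+p['tw']
def cloud(p):
    v,u=np.mgrid[0:384,0:512]; return pts(p,u,v)
def proj(p,X):
    K=np.array(p['camera_matrix']);c=(np.asarray(X)-p['tw'])@p['Rw'];return (c@K.T)[...,:2]/c[...,2:]
def save(p,n,crop=None,s=1):
    im=p['img'][:,:,::-1]
    if crop: im=im[crop[1]:crop[3],crop[0]:crop[2]]
    cv2.imwrite('pics/'+n,cv2.resize(im,None,fx=s,fy=s,interpolation=cv2.INTER_CUBIC))
E
python3 - <<'E'
from h import *
import pickle
ims=[]
for n in ['top','side']:
    p=shot(n); pickle.dump(p,open(n+'.pkl','wb')); save(p,n+'0.png',s=1.5)
    print(n,p['tw'].round(),p['Rw'][:,2].round(2))
    for q in ['stay','rack','engine','pad','strip','scraper']:
        for f in (env.look_for,env.tip_of):
            print(q,f.__name__,[(np.round(r['xy']).tolist(),round(r['confidence'],2),pts(p,*[[x] for x in np.clip(r['xy'],0,383 if 0 else 511)])[0].round().tolist()) for r in f(q,p)[:4]])
E
```

```text
top [ 474.   44. 1320.] [ 0.04 -0.   -1.  ]
stay call [([146.0, 203.0], 0.53, [469.0, 399.0, 118.0]), ([176.0, 210.0], 0.4, [449.0, 302.0, 127.0])]
stay call [([155.0, 206.0], 0.63, [459.0, 400.0, 6.0]), ([184.0, 209.0], 0.59, [452.0, 291.0, 63.0]), ([156.0, 222.0], 0.44, [405.0, 397.0, -3.0])]
rack call [([146.0, 262.0], 0.79, [274.0, 413.0, 42.0]), ([194.0, 200.0], 0.64, [485.0, 259.0, 62.0])]
rack call [([152.0, 262.0], 0.88, [277.0, 389.0, 61.0]), ([196.0, 201.0], 0.8, [480.0, 253.0, 59.0])]
engine call [([361.0, 192.0], 0.76, [516.0, -252.0, 199.0]), ([176.0, 209.0], 0.68, [455.0, 302.0, 133.0])]
engine call [([348.0, 195.0], 0.96, [508.0, -213.0, 193.0])]
pad call [([338.0, 191.0], 0.52, [520.0, -187.0, 185.0])]
pad call [([327.0, 190.0], 0.66, [527.0, -178.0, 50.0]), ([348.0, 192.0], 0.31, [516.0, -214.0, 187.0])]
strip call [([192.0, 204.0], 0.57, [469.0, 256.0, 105.0])]
strip call [([184.0, 209.0], 0.75, [452.0, 290.0, 61.0]), ([198.0, 204.0], 0.57, [470.0, 247.0, 61.0]), ([278.0, 114.0], 0.33, [775.0, -10.0, 60.0])]
scraper call [([206.0, 197.0], 0.48, [491.0, 208.0, 162.0]
[... 251 characters left out ...]
16.0]), ([216.0, 130.0], 0.48, [672.0, 396.0, 45.0])]
stay call [([165.0, 170.0], 0.97, [423.0, 316.0, 60.0]), ([176.0, 180.0], 0.64, [429.0, 270.0, 45.0])]
rack call [([192.0, 183.0], 0.95, [449.0, 217.0, 59.0]), ([103.0, 184.0], 0.8, [264.0, 384.0, 56.0]), ([251.0, 254.0], 0.39, [431.0, -50.0, 8.0])]
rack call [([191.0, 190.0], 0.83, [446.0, 226.0, 29.0]), ([103.0, 192.0], 0.75, [246.0, 347.0, 58.0])]
engine call [([355.0, 267.0], 0.98, [454.0, -320.0, 192.0])]
engine call []
pad call [([324.0, 214.0], 0.43, [519.0, -188.0, 191.0])]
pad call []
strip call []
strip call []
scraper call [([204.0, 159.0], 0.8, [489.0, 205.0, 127.0])]
scraper call [([206.0, 188.0], 0.78, [467.0, 180.0, 51.0])]
```

View pics/top0.png

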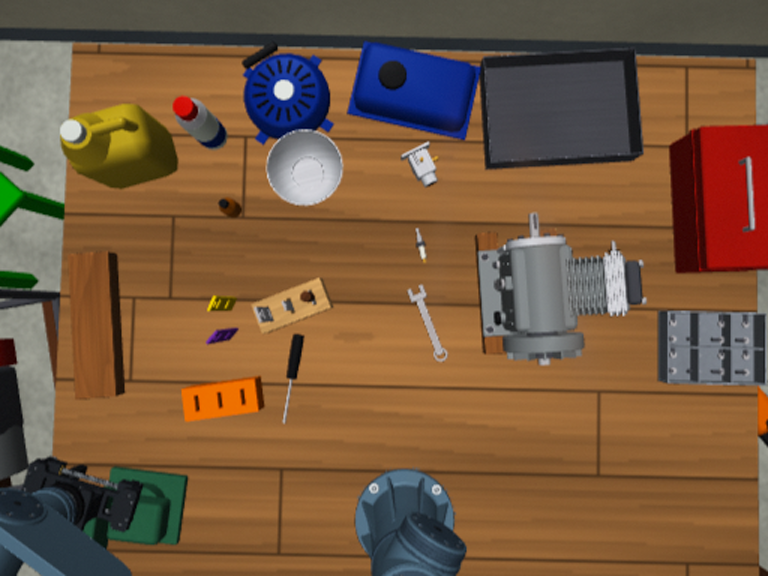

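View pics/side0.png

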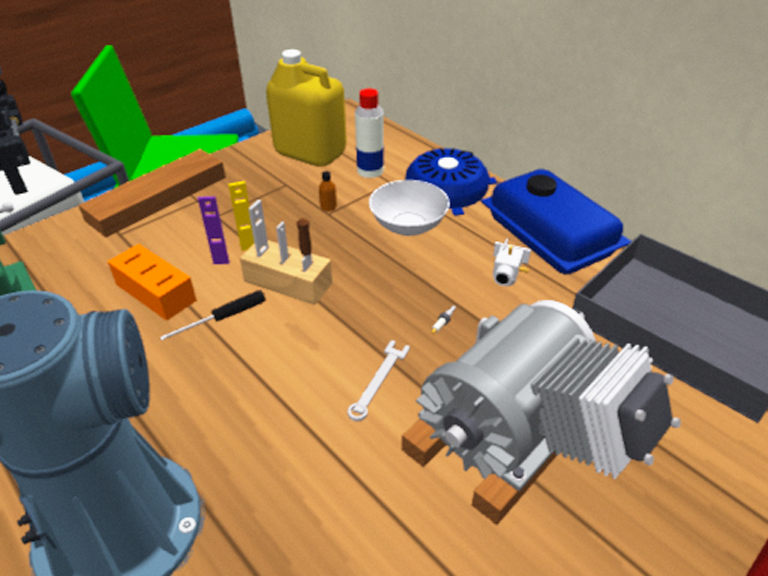

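Stay candidates, in side-view pixels: steel bar with slots in the wooden rack (172,152), purple (141,152), yellow (160,143), narrow strip (188,160), scraper (203,158). The orange rack at (103,184) is not meant. I choose the steel bar at (172,152), in the end slot of the wooden rack. Next I measure.

```bash
python3 - <<'E'
from h import *
import pickle
s=pickle.load(open('side.pkl','rb'));t=pickle.load(open('top.pkl','rb'))
save(s,'crop1.png',(120,100,260,220),5)
for n,p in (('top',t),('side',s)):
    C=cloud(p);x,y,z=C[...,0],C[...,1],C[...,2]
    m=(abs(x-475)<90)&(abs(y-255)<110)&(z>52)&(z<68)
    r=cv2.minAreaRect(C[m][:,:2].astype(np.float32));print(n,'rack',m.sum(),r,C[m][:,2].mean())
    m=(abs(x-453)<40)&(abs(y-298)<35)&(z>75)&(z<185)
    P=C[m];print('stay',m.sum(),P.mean(0),P.max(0)); 
    for a,b in ((75,100),(100,130),(130,155),(155,180)):
        k=(P[:,2]>a)&(P[:,2]<b)
        if k.sum()>5: print(a,cv2.minAreaRect(P[k][:,:2].astype(np.float32)),P[k].mean(0).round(1))
C=cloud(t);x,y,z=C[...,0],C[...,1],C[...,2]
for a,b in ((40,60),(60,100),(170,188),(188,200)):
    m=(abs(x-520)<130)&(y>-260)&(y<-130)&(z>a)&(z<b);P=C[m]
    print('eng',a,m.sum(),cv2.minAreaRect(P[:,:2].astype(np.float32)))
    for xs in range(420,620,10):
        k=abs(P[:,0]-xs)<5
        if k.sum(): print((xs,P[k][:,1].max().round(),P[k][:,2].mean().round()),end=' ')
    print()
save(t,'crop2.png',(305,130,405,260),5)
E
```

```text
top rack 841 ((473.0458984375, 261.5423583984375), (70.07301330566406, 160.80307006835938), 22.68511199951172) 59.463952263633814
stay 94 [455.01326125 304.06902903 134.24251983] [481.8865834  314.70516237 171.82001543]
75 ((454.3995666503906, 304.4065856933594), (31.008651733398438, 1.438481330871582), 25.01451873779297) [455.5 305.1  87.1]
100 ((454.1365051269531, 305.7614440917969), (30.840438842773438, 4.014095783233643), 22.517656326293945) [453.4 304.2 116.4]
130 ((459.90679931640625, 283.9481506347656), (31.399791717529297, 50.48332214355469), 15.800820350646973) [456.9 299.5 142.7]
155 ((453.4631042480469, 307.6542053222656), (31.405216217041016, 6.973621368408203), 20.152393341064453) [454.5 306.8 167. ]
side rack 845 ((471.0891418457031, 258.9429626464844), (76.2510757446289, 162.69508361816406), 22.773351669311523) 59.16304312917332
stay 266 [450.92495366 302.10433615 126.14251128] [479.52256722 314.09766473 171.03988167]
75 ((451.20294189453125, 304.0646057128906), (34.395606994628906, 10.761322021484375), 18.188945770263672) [450.7 302.4  87.6]
100 ((456.5711364746094, 2
[... 3576 characters left out ...]
04.0), np.float64(194.0)) (470, np.float64(-204.0), np.float64(193.0)) (480, np.float64(-201.0), np.float64(194.0)) (490, np.float64(-201.0), np.float64(194.0)) (500, np.float64(-201.0), np.float64(193.0)) (510, np.float64(-201.0), np.float64(194.0)) (520, np.float64(-180.0), np.float64(193.0)) (530, np.float64(-176.0), np.float64(193.0)) (540, np.float64(-182.0), np.float64(194.0)) (550, np.float64(-197.0), np.float64(194.0)) (560, np.float64(-196.0), np.float64(194.0)) (570, np.float64(-194.0), np.float64(194.0)) (580, np.float64(-193.0), np.float64(194.0)) (590, np.float64(-196.0), np.float64(194.0)) (600, np.float64(-208.0), np.float64(194.0)) (610, np.float64(-205.0), np.float64(194.0))
```

View pics/crop1.png

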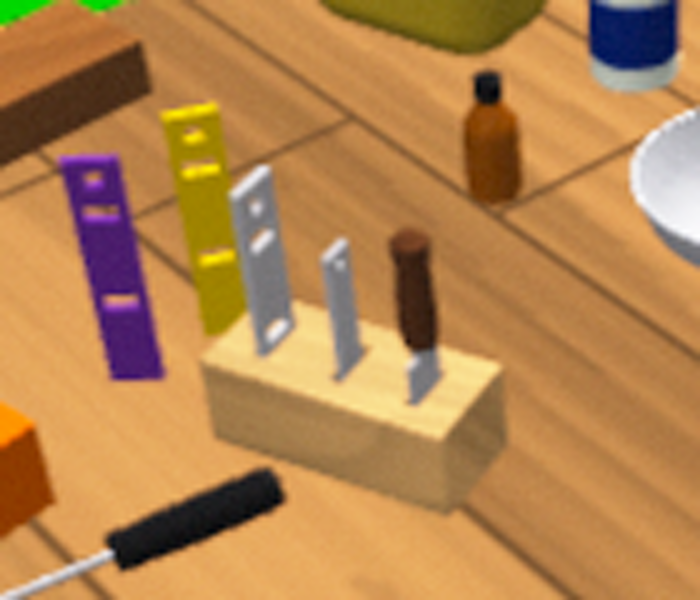

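View pics/crop2.png

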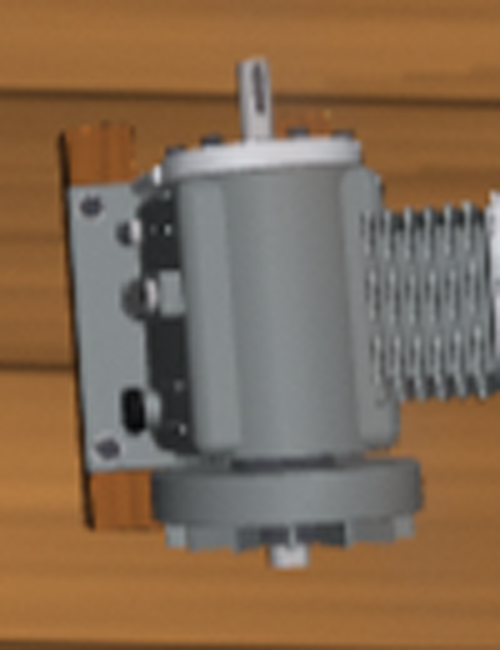

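Crop 1 confirms the target: the plain steel bar with two slots and a hole, at (250,260) in the crop, in the +y end slot. Crop 2 shows the pad at (165,292), with knobs and studs either side of it. I'll work out the current tool axes and the path to a view of the engine.

```bash
cat >> h.py <<'E'
def goto(xyz,yaw,R=None):
    """total tool-frame turn about z, then slide (units 25mm) to get tool down w/ y axis along yaw(deg)"""
    o=env.get_obs();R0=Ro.from_rotvec(o['tcp_rot']).as_matrix()
    y=np.array([np.cos(np.radians(yaw)),np.sin(np.radians(yaw)),0]);z=np.array([0,0,-1.])
    if y@R0[:,1]<0:y=-y
    R1=np.stack([np.cross(y,z),y,z],1)
    print('t',o['time_s'],'rot',Ro.from_matrix(R0.T@R1).as_rotvec().round(4),'slide(after turn)',(R1.T@(np.array(xyz)-o['tcp_pos'])/25).round(3),'slide(now)',(R0.T@(np.array(xyz)-o['tcp_pos'])/25).round(3))
E
python3 - <<'E'
from h import *
import pickle
o=env.get_obs();print(Ro.from_rotvec(o['tcp_rot']).as_matrix().round(3),o['contact_force'])
p=shot('wrist');print(np.array(p['hand_eye']).round(2),p['camera_matrix'])
goto([453,305.5,225],22.7);goto([520,-70,330],5.4)
t=pickle.load(open('top.pkl','rb'));C=cloud(t)
m=(abs(C[...,0]-525)<25)&(C[...,1]>-190)&(C[...,1]<-150)
for q in C[m][::1]:
    if q[2]>60: print(q.round().astype(int).tolist(),end=' ')
E
```

```text
[[-0.967  0.256 -0.   ]
 [ 0.256  0.967 -0.   ]
 [ 0.    -0.    -1.   ]] [0.10108122 0.5569239  0.09226879]
[[ -0.    -0.97  -0.26  67.5 ]
 [  1.    -0.     0.     0.76]
 [ -0.    -0.26   0.97 -82.92]
 [  0.     0.     0.     1.  ]] [[286.42990749   0.         257.94131237]
 [  0.         286.42990749 185.15246294]
 [  0.           0.           1.        ]]
t 1.35 rot [ 0.     -0.      0.9158] slide(after turn) [-13.96    7.422   3.109] slide(now) [-14.39   -6.55    3.109]
t 1.35 rot [ 0.     -0.      1.2177] slide(after turn) [-26.327  12.492  -1.091] slide(now) [-20.825 -20.384  -1.092]
[540, -182, 162] [539, -180, 186] [539, -183, 185] [539, -185, 189] [539, -189, 186] [539, -180, 126] [538, -180, 138] [537, -179, 162] [537, -179, 176] [536, -180, 188] [536, -182, 189] [536, -185, 191] [536, -188, 190] [536, -174, 123] [535, -174, 141] [534, -174, 155] [534, -174, 172] [533, -174, 185] [533, -178, 184] [533, -179, 190] [533, -182, 190] [533, -185, 191] [533, -189, 188] [534, -174, 106] [533, -174, 124] [532, -175, 135] [531, -174, 156] [531, -174, 173] [530, -175, 184] [530, -178,
[... 359 characters left out ...]
87] [524, -178, 185] [524, -181, 184] [524, -183, 189] [524, -186, 187] [524, -189, 185] [524, -174, 106] [524, -175, 117] [523, -175, 133] [522, -175, 151] [522, -176, 162] [521, -175, 182] [521, -178, 185] [521, -180, 188] [521, -183, 188] [521, -186, 185] [521, -189, 189] [521, -176, 114] [520, -175, 133] [519, -175, 151] [519, -175, 166] [518, -175, 184] [518, -178, 182] [518, -180, 186] [518, -183, 187] [518, -186, 187] [518, -176, 114] [517, -176, 131] [516, -176, 149] [517, -179, 148] [517, -182, 149] [516, -182, 163] [516, -182, 179] [515, -182, 191] [515, -185, 190] [515, -189, 189] [514, -182, 117] [514, -182, 130] [514, -183, 145] [513, -183, 158] [513, -184, 167] [513, -188, 163]
```

Emit:
{"fn": "apply_moves", "kwargs": {
  "slide": [
    [0,0,0],
    [0,0,0],
    [0,0,0],
    [0,0,0],
    [0,0,0],
    [0,0,0],
    [-1,0.5,0],
    [-1,0.5,0]
  ],
  "rot": [
    [0,0,0.15],
    [0,0,0.15],
    [0,0,0.15],
    [0,0,0.15],
    [0,0,0.15],
    [0,0,0.15],
    [0,0,0.016],
    [0,0,0]
  ],
  "hand": [88,88,88,88,88,88,88,88]
}}

```text
time_s: 2.15
tcp_pos: [189.8, 519.5, 302.6]
tcp_rot: [1.74, 2.616, 0.0]
contact_force: [0.7, -0.3, -0.2]
grip_width: 0.996
gripper_force: 0.0
```

Emit:
{"fn": "apply_moves", "kwargs": {
  "slide": [
    [-1,0.6,0],
    [-1,0.6,0],
    [-1,0.6,0],
    [-1,0.6,0],
    [-1,0.6,0],
    [-1,0.6,0],
    [-1,0.6,0],
    [-1,0.6,0]
  ],
  "rot": [
    [0,0,0],
    [0,0,0],
    [0,0,0],
    [0,0,0],
    [0,0,0],
    [0,0,0],
    [0,0,0],
    [0,0,0]
  ],
  "hand": [88,88,88,88,88,88,88,88]
}}

```text
time_s: 2.95
tcp_pos: [378.5, 380.7, 302.9]
tcp_rot: [1.741, 2.615, 0.0]
contact_force: [0.4, -0.5, 0.0]
grip_width: 0.998
gripper_force: 0.0
```

Emit:
{"fn": "apply_moves", "kwargs": {
  "slide": [
    [-1,0.6,0],
    [-1,0.6,0],
    [-1,0.4,0],
    [-0.5,0,0],
    [0,0,0]
  ],
  "rot": [
    [0,0,0],
    [0,0,0],
    [0,0,0],
    [0,0,0],
    [0,0,0]
  ],
  "hand": [88,88,88,88,88]
}}

```text
time_s: 3.45
tcp_pos: [448.6, 315.1, 302.5]
tcp_rot: [-1.744, -2.613, 0.001]
contact_force: [-0.7, 0.1, 0.0]
grip_width: 1.0
gripper_force: 0.0
```

```bash
cat > rk.py <<'E'
from h import *
p=shot('wrist');C=cloud(p).reshape(-1,3)
g=p['range_z'].reshape(-1)>0;C=C[g]
m=(abs(C[:,0]-453)<40)&(abs(C[:,1]-305)<25)&(C[:,2]>75)&(C[:,2]<185);P=C[m]
print(m.sum())
for a in range(75,180,15):
    k=(P[:,2]>a)&(P[:,2]<a+15)
    if k.sum()>5: print(a,np.round(cv2.minAreaRect(P[k][:,:2].astype(np.float32))[0],1),np.round(cv2.minAreaRect(P[k][:,:2].astype(np.float32))[1:][0],1),cv2.minAreaRect(P[k][:,:2].astype(np.float32))[2],P[k].mean(0).round(1))
m=(abs(C[:,0]-475)<100)&(abs(C[:,1]-255)<110)&(C[:,2]>52)&(C[:,2]<66)
print(cv2.minAreaRect(C[m][:,:2].astype(np.float32)),np.median(C[m][:,2]))
save(p,'w1.png',s=1.2);goto([453,305.5,183],22.7);print(env.get_obs()['tcp_pos'])
E
python3 rk.py
```

```text
1275
75 [451.2 309.6] [31.3  0.8] 22.790081024169922 [451.3 309.5  82.4]
90 [450.9 309.4] [31.5  0.8] 22.4865779876709 [451.1 309.5  97.4]
105 [451.1 309.4] [31.9  0.9] 22.55517578125 [451.  309.4 112.3]
120 [451.5 308.5] [31.8  3.2] 22.618724822998047 [451.7 309.2 127.8]
135 [451.  309.5] [31.6  1.2] 23.128999710083008 [451.1 309.5 144.2]
150 [451.7 308.4] [31.8  3.6] 22.098257064819336 [451.1 309.1 156.7]
165 [452.5 306.7] [31.5  7. ] 22.107126235961914 [452.2 307.3 170.2]
((467.78179931640625, 268.95269775390625), (70.1579360961914, 141.8771209716797), 22.51480484008789) 60.89731620953262
t 3.5 rot [-0.0006 -0.0004 -0.0016] slide(after turn) [-0.462  0.024  4.783] slide(now) [-0.464  0.027  4.783]
[447.99763368 315.93523921 302.57709721]
```

View pics/w1.png

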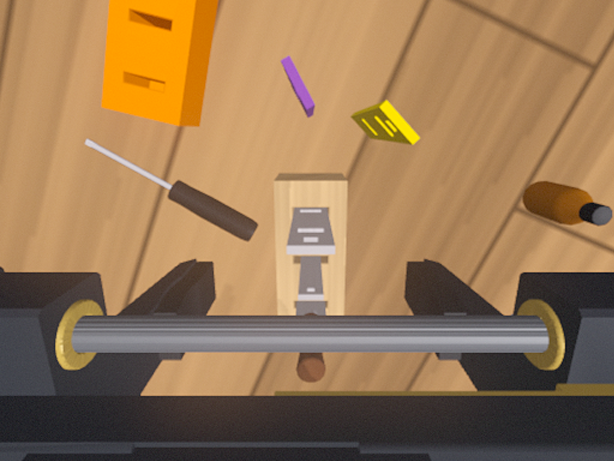

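The stay (pixel 311,232) stands upright between the fingers, which lie clear to either side. Its centre is at (452.4, 306.7) and its yaw is 22.5°.

Emit:
{"fn": "apply_moves", "kwargs": {
  "slide": [
    [-0.41,0.03,0],
    [0,0,1],
    [0,0,1],
    [0,0,1],
    [0,0,1],
    [0,0,0.78],
    [0,0,0]
  ],
  "rot": [
    [0,0,0],
    [0,0,0],
    [0,0,0],
    [0,0,0],
    [0,0,0],
    [0,0,0],
    [0,0,0]
  ],
  "hand": [88,88,88,88,88,88,88],
  "grip_force": 45
}}

```text
time_s: 4.2
tcp_pos: [450.6, 306.8, 180.4]
tcp_rot: [-1.737, -2.613, 0.007]
contact_force: [-0.8, 0.4, -0.5]
grip_width: 0.996
gripper_force: 0.0
```

Emit:
{"fn": "apply_moves", "kwargs": {
  "slide": [
    [0,0,0],
    [0,0,0],
    [0,0,0],
    [0,0,0],
    [0,0,0],
    [0,0,0],
    [0,0,0],
    [0,0,0]
  ],
  "rot": [
    [0,0,0],
    [0,0,0],
    [0,0,0],
    [0,0,0],
    [0,0,0],
    [0,0,0],
    [0,0,0],
    [0,0,0]
  ],
  "hand": [20,20,20,20,20,20,20,20]
}}

```text
time_s: 5.0
tcp_pos: [453.0, 307.0, 183.3]
tcp_rot: [1.741, 2.615, -0.0]
contact_force: [0.0, -0.4, 0.4]
grip_width: 0.354
gripper_force: 45.0
```

Emit:
{"fn": "apply_moves", "kwargs": {
  "slide": [
    [0,0,-0.4],
    [0,0,-0.8],
    [0,0,-1],
    [0,0,-1],
    [0,0,-1],
    [0,0,-1],
    [0,0,-1],
    [0,0,-0.8]
  ],
  "rot": [
    [0,0,0],
    [0,0,0],
    [0,0,0],
    [0,0,0],
    [0,0,0],
    [0,0,0],
    [0,0,0],
    [0,0,0]
  ],
  "hand": [20,20,20,20,20,20,20,20]
}}

```text
time_s: 5.8
tcp_pos: [452.9, 307.0, 360.3]
tcp_rot: [1.741, 2.614, 0.002]
contact_force: [0.1, 1.0, -2.3]
grip_width: 0.353
gripper_force: 45.0
```

```bash
python3 - <<'E'
from h import *
o=env.get_obs();print(o['tcp_pos'],o['grip_width'],o['gripper_force'],o['q'])
goto([522,-140,358],5.2)
p=shot('wrist');save(p,'w2.png',s=1)
E
```

```text
[452.88299213 307.02213    360.31760579] 0.352639318429302 44.99625278636813 [ 3.78756505e-01  7.38392881e-02  1.60924931e+00  6.20859198e-06
  1.45727006e+00 -1.72538200e-02]
t 5.8 rot [ 1.200e-03 -2.000e-04  3.053e-01] slide(after turn) [-18.058   1.133   0.093] slide(now) [-17.563  -4.347   0.088]
```

View pics/w2.png

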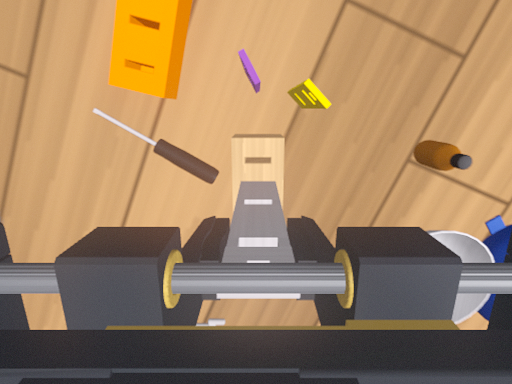

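The wrist view shows the stay held (260,240), its slot empty (258,160) and the rack undisturbed. Next I carry it to a point in front of the pad.

Emit:
{"fn": "apply_moves", "kwargs": {
  "slide": [
    [0,0,0],
    [0,0,0],
    [-0.5,0.07,0],
    [-1,0.07,0],
    [-1,0.07,0],
    [-1,0.07,0],
    [-1,0.07,0],
    [-1,0.07,0]
  ],
  "rot": [
    [0,0,0.15],
    [0,0,0.15],
    [0,0,0.005],
    [0,0,0],
    [0,0,0],
    [0,0,0],
    [0,0,0],
    [0,0,0]
  ],
  "hand": [20,20,20,20,20,20,20,20]
}}

```text
time_s: 6.65
tcp_pos: [475.8, 169.3, 357.8]
tcp_rot: [-2.113, -2.325, 0.001]
contact_force: [0.3, 0.4, -1.9]
grip_width: 0.355
gripper_force: 45.0
```

Emit:
{"fn": "apply_moves", "kwargs": {
  "slide": [
    [-1,0.07,0],
    [-1,0.07,0],
    [-1,0.07,0],
    [-1,0.07,0],
    [-1,0.07,0],
    [-1,0.07,0],
    [-1,0.07,0],
    [-1,0.07,0]
  ],
  "rot": [
    [0,0,0],
    [0,0,0],
    [0,0,0],
    [0,0,0],
    [0,0,0],
    [0,0,0],
    [0,0,0],
    [0,0,0]
  ],
  "hand": [20,20,20,20,20,20,20,20]
}}

```text
time_s: 7.45
tcp_pos: [507.6, -28.6, 357.8]
tcp_rot: [-2.113, -2.324, 0.001]
contact_force: [0.2, 1.2, -2.0]
grip_width: 0.354
gripper_force: 45.0
```

Emit:
{"fn": "apply_moves", "kwargs": {
  "slide": [
    [-1,0.07,0],
    [-0.5,0,0],
    [0,0,0],
    [0,0,0]
  ],
  "rot": [
    [0,0,0],
    [0,0,0],
    [0,0,0],
    [0,0,0]
  ],
  "hand": [20,20,20,20]
}}

```text
time_s: 7.85
tcp_pos: [512.9, -63.8, 357.9]
tcp_rot: [-2.117, -2.32, -0.0]
contact_force: [0.0, 0.0, -2.9]
grip_width: 0.352
gripper_force: 45.0
```

```bash
cat > eng.py <<'E'
from h import *
import sys
p=shot('wrist');save(p,sys.argv[1],s=1.3);C=cloud(p).reshape(-1,3);C=C[p['range_z'].reshape(-1)>0]
o=env.get_obs();R=Ro.from_rotvec(o['tcp_rot']).as_matrix();print(o['tcp_pos'],R[:,1].round(4))
# pad face
m=(abs(C[:,0]-526)<30)&(C[:,1]>-184)&(C[:,1]<-165)&(C[:,2]>105)&(C[:,2]<184)
P=C[m];k=P[:,1]+174.7-0.091*(P[:,0]-526)>-3.5;P=P[k];print('pad',len(P))
if len(P)>20:
    print(cv2.minAreaRect(P[:,:2].astype(np.float32)),P.mean(0))
    for a in range(105,185,20):
        q=P[abs(P[:,2]-a-10)<10]
        if len(q)>8: print(a,np.polyfit(q[:,0]-526,q[:,1],1).round(4),np.percentile(q[:,0],[2,98]).round(1))
m=(abs(C[:,0]-526)<90)&(C[:,1]>-176)&(C[:,1]<-153)&(C[:,2]>45)&(C[:,2]<58);print('flange z',np.median(C[m][:,2]),m.sum())
m=(abs(C[:,0]-510)<90)&(C[:,1]>-300)&(C[:,1]<-165)&(C[:,2]>165)&(C[:,2]<215);Q=C[m]
if len(Q):
  for xs in range(430,610,10):
    k=abs(Q[:,0]-xs)<2
    if k.sum()>2: print((xs,Q[k][:,1].max().round(1)),end=' ')
# stay in hand, tool frame
T=(C-o['tcp_pos'])@R
m=(abs(T[:,0])<15)&(abs(T[:,1])<20)&(T[:,2]>64)&(T[:,2]<185);S=T[m]
print('\nstay',m.sum())
for a in range(64,185,20):
    q=S[abs(S[:,2]-a-10)<10]
    if len(q)>8: print(a,q[:,2].mean().round(1),np.median(q[:,0]).round(2),q[:,1].min().round(1),q[:,1].max().round(1))
if len(S): print('zmax',S[:,2].max())
E
python3 eng.py w3.png
```

```text
[512.92803662 -63.35716407 358.05842481] [ 9.957e-01  9.220e-02 -3.000e-04]
pad 0
flange z 51.474070665893066 21
(470, np.float64(-199.5)) (480, np.float64(-198.0)) (490, np.float64(-197.6)) (500, np.float64(-196.7)) (510, np.float64(-185.6)) (520, np.float64(-182.8)) (530, np.float64(-181.7)) (540, np.float64(-187.0)) (550, np.float64(-192.5)) (560, np.float64(-191.1)) (570, np.float64(-191.2)) (580, np.float64(-189.6)) (590, np.float64(-204.3)) 
stay 2196
64 73.4 2.62 -16.7 18.8
84 93.4 2.6 -16.9 15.3
104 114.9 2.51 -16.8 15.0
124 133.7 2.6 -16.8 15.1
144 153.6 2.64 -17.0 14.9
164 167.1 2.62 -16.7 14.7
zmax 170.2110538615043
```

View pics/w3.png

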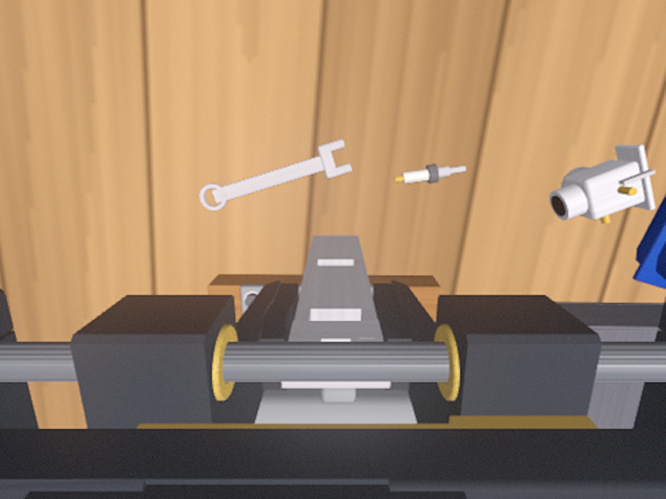

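The view shows the stay held straight (337,290), the engine below it, and the top of the pad at about (338,395). I'll measure the pad's sideways offset and the yaw in the same wrist image.

```bash
cat > pd.py <<'E'
from h import *
import pickle
p=shot('wrist');o=env.get_obs();R=Ro.from_rotvec(o['tcp_rot']).as_matrix()
C=cloud(p)[p['range_z']>0];T=(C-o['tcp_pos'])@R;z=C[:,2]
u=T[:,1];w=T[:,0]
m=(z>95)&(z<193)&(C[:,1]<-160)&(abs(C[:,0]-526)<60)
edge=[]
for a in np.arange(-50,70,2.):
    k=m&(abs(u-a)<1)
    if k.sum()>1: edge.append((a,w[k].max().round(1),z[k][w[k].argmax()].round()))
print('wrist tool-y, front x, z:',edge)
S=T[(abs(w)<15)&(abs(u)<25)&(T[:,2]>100)&(T[:,2]<172)];
for a in range(100,172,12):
    q=S[abs(S[:,2]-a-6)<6]; 
    if len(q): print('stay',a,np.percentile(q[:,1],[1,99]).round(1))
t=pickle.load(open('top.pkl','rb'));Ct=cloud(t).reshape(-1,3);Tt=(Ct-o['tcp_pos'])@R
k=(Ct[:,2]>105)&(Ct[:,2]<182)&(abs(Ct[:,0]-526)<25)&(Ct[:,1]>-177)&(Ct[:,1]<-165);q=Tt[k]
print('top pad tool-y range',np.percentile(q[:,1],[0,100]),'x',np.median(q[:,0]),np.polyfit(q[:,1],q[:,0],1),len(q))
k=(Ct[:,2]>105)&(Ct[:,2]<188)&(abs(Ct[:,0]-526)<45)&(Ct[:,1]>-215);e=[]
for a in np.arange(-10,40,2.):
    j=k&(abs(Tt[:,1]-a)<1.5)
    if j.any(): e.append((a,Tt[j][:,0].max().round(1)))
print(e)
m=(C[:,2]>44)&(C[:,2]<58)&(abs(C[:,0]-526)<100)&(C[:,1]<-130);F=T[m];G=[(a,F[abs(F[:,1]-a)<3][:,0].max()) for a in range(-70,80,6) if (abs(F[:,1]-a)<3).any()];print('flange edge',np.round(G,1).tolist())
E
python3 pd.py
```

```text
wrist tool-y, front x, z: [(np.float64(-50.0), np.float64(-131.9), np.float64(182.0)), (np.float64(-48.0), np.float64(-132.3), np.float64(175.0)), (np.float64(-46.0), np.float64(-131.9), np.float64(175.0)), (np.float64(-44.0), np.float64(-132.1), np.float64(177.0)), (np.float64(-42.0), np.float64(-132.3), np.float64(178.0)), (np.float64(-40.0), np.float64(-131.7), np.float64(182.0)), (np.float64(-38.0), np.float64(-132.4), np.float64(180.0)), (np.float64(-36.0), np.float64(-132.0), np.float64(180.0)), (np.float64(-34.0), np.float64(-132.1), np.float64(178.0)), (np.float64(-32.0), np.float64(-132.2), np.float64(177.0)), (np.float64(-30.0), np.float64(-132.4), np.float64(180.0)), (np.float64(-28.0), np.float64(-132.2), np.float64(182.0)), (np.float64(-26.0), np.float64(-132.4), np.float64(181.0)), (np.float64(-24.0), np.float64(-132.4), np.float64(176.0)), (np.float64(-22.0), np.float64(-132.2), np.float64(173.0)), (np.float64(-20.0), np.float64(-131.7), np.float64(181.0)), (np.float64(-18.0), np.float64(-131.5), np.float64(174.0)), (np.float64(-16.0), np.float64(-132.5), np.float64(18
[... 2834 characters left out ...]
87.9)), (np.float64(8.0), np.float64(287.5)), (np.float64(10.0), np.float64(461.8)), (np.float64(12.0), np.float64(466.6)), (np.float64(14.0), np.float64(465.9)), (np.float64(16.0), np.float64(465.9)), (np.float64(18.0), np.float64(461.5)), (np.float64(20.0), np.float64(-132.4)), (np.float64(22.0), np.float64(-132.1)), (np.float64(24.0), np.float64(-132.0)), (np.float64(26.0), np.float64(-132.0)), (np.float64(28.0), np.float64(-132.2)), (np.float64(30.0), np.float64(-131.4)), (np.float64(32.0), np.float64(-132.0)), (np.float64(34.0), np.float64(-131.9)), (np.float64(36.0), np.float64(-131.9)), (np.float64(38.0), np.float64(-132.4))]
flange edge [[-46.0, -90.8], [-40.0, -90.2], [38.0, -91.3]]
```

Emit:
{"fn": "apply_moves", "kwargs": {
  "slide": [
    [-0.8,0.09,0],
    [-1,0,0],
    [-1,0,0.5],
    [-1,0,1],
    [-0.2,0,1],
    [0,0,1],
    [0,0,0.8],
    [0,0,0.4]
  ],
  "rot": [
    [0,0,0.009],
    [0,0,0],
    [0,0,0],
    [0,0,0],
    [0,0,0],
    [0,0,0],
    [0,0,0],
    [0,0,0]
  ],
  "hand": [20,20,20,20,20,20,20,20],
  "grip_force": 55
}}

```text
time_s: 8.75
tcp_pos: [523.1, -162.0, 238.7]
tcp_rot: [-2.124, -2.31, 0.001]
contact_force: [0.3, 0.3, -1.6]
grip_width: 0.359
gripper_force: 55.0
```

Emit:
{"fn": "apply_moves", "kwargs": {
  "slide": [
    [0,0,0.2],
    [0,0,0],
    [0,0,0],
    [0,0,0]
  ],
  "rot": [
    [0,0,0],
    [0,0,0],
    [0,0,0],
    [0,0,0]
  ],
  "hand": [20,20,20,20]
}}

```text
time_s: 9.15
tcp_pos: [524.4, -163.6, 237.0]
tcp_rot: [2.127, 2.309, 0.001]
contact_force: [-0.3, -0.1, -1.9]
grip_width: 0.359
gripper_force: 55.0
```

```bash
python3 - <<'E'
from h import *
o=env.get_obs();print(o['tcp_pos'],o['contact_force'],o['moment'])
p=shot('wrist');save(p,'w4.png',s=1.3)
R=Ro.from_rotvec(o['tcp_rot']).as_matrix();C=cloud(p)[p['range_z']>0];T=(C-o['tcp_pos'])@R
S=T[(abs(T[:,0])<15)&(abs(T[:,1])<25)&(T[:,2]>70)&(T[:,2]<176)]
for a in range(70,176,15):
    q=S[abs(S[:,2]-a-7)<7]
    if len(q): print('stay',a,np.percentile(q[:,1],[1,99]).round(1),np.median(q[:,0]).round(2))
F=T[(C[:,2]>44)&(C[:,2]<58)];print([(a,F[abs(F[:,1]-a)<3][:,0].max().round(1)) for a in range(-80,80,8) if (abs(F[:,1]-a)<3).any()])
print('flange tool z',np.median(T[(C[:,2]>46)&(C[:,2]<58)][:,2]))
E
```

```text
[ 524.44213943 -163.62906566  236.95474572] [-0.29012215 -0.14161128 -1.90635895] [-0.07836295  0.07514731 -0.01921622]
stay 70 [-16.4  14.9] 2.97
stay 85 [-16.2  14.8] 2.97
stay 100 [-16.6  14.8] 2.97
stay 115 [-16.3  14.7] 2.85
stay 130 [-16.5  14.7] 2.95
stay 145 [-16.7  14.7] 2.98
stay 160 [-16.5  14.7] 2.99
[(-80, np.float64(10.5)), (-72, np.float64(10.5)), (-64, np.float64(10.6)), (-56, np.float64(10.5)), (-48, np.float64(10.6)), (-40, np.float64(10.6)), (-32, np.float64(10.6)), (-24, np.float64(10.6)), (-16, np.float64(10.7)), (-8, np.float64(10.6)), (0, np.float64(10.8)), (8, np.float64(10.8)), (16, np.float64(10.7)), (24, np.float64(10.8)), (32, np.float64(10.9)), (40, np.float64(10.8)), (48, np.float64(10.8)), (56, np.float64(10.7)), (64, np.float64(10.9)), (72, np.float64(10.7))]
flange tool z 184.0457193624327
```

View pics/w4.png

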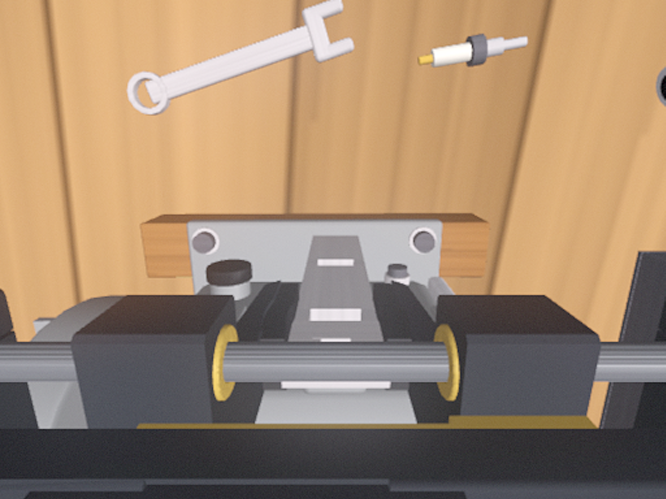

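The stay hangs square in front of the pad. The flange edge is parallel to it (slope 0.002), and its foot at (337,240) is over the flange, about 11 mm above it. I'll lower it until it touches.

Emit:
{"fn": "apply_moves", "kwargs": {
  "slide": [
    [0,0,0.2],
    [0,0,0.12],
    [0,0,0.04],
    [0,0,0],
    [0,0,0]
  ],
  "rot": [
    [0,0,0],
    [0,0,0],
    [0,0,0],
    [0,0,0],
    [0,0,0]
  ],
  "hand": [20,20,20,20,20]
}}

```text
time_s: 9.7
tcp_pos: [523.8, -163.5, 226.7]
tcp_rot: [-2.128, -2.31, 0.0]
contact_force: [0.0, 0.1, -2.1]
grip_width: 0.353
gripper_force: 55.0
```

Emit:
{"fn": "apply_moves", "kwargs": {
  "slide": [
    [0,0,0.03],
    [0,0,0],
    [0,0,0]
  ],
  "rot": [
    [0,0,0],
    [0,0,0],
    [0,0,0]
  ],
  "hand": [20,20,20]
}}

```text
time_s: 10.0
tcp_pos: [523.8, -163.5, 226.0]
tcp_rot: [2.128, 2.311, 0.0]
contact_force: [-0.5, -0.1, -1.5]
grip_width: 0.355
gripper_force: 55.0
```

Emit:
{"fn": "apply_moves", "kwargs": {
  "slide": [
    [0,0,0.03],
    [0,0,0],
    [0,0,0]
  ],
  "rot": [
    [0,0,0],
    [0,0,0],
    [0,0,0]
  ],
  "hand": [20,20,20]
}}

```text
time_s: 10.3
tcp_pos: [523.9, -163.5, 225.3]
tcp_rot: [2.128, 2.31, 0.0]
contact_force: [0.3, 0.0, -1.4]
grip_width: 0.356
gripper_force: 55.0
```

Emit:
{"fn": "apply_moves", "kwargs": {
  "slide": [
    [0,0,0.03],
    [0,0,0],
    [0,0,0]
  ],
  "rot": [
    [0,0,0],
    [0,0,0],
    [0,0,0]
  ],
  "hand": [20,20,20]
}}

```text
time_s: 10.6
tcp_pos: [524.0, -163.6, 225.2]
tcp_rot: [2.128, 2.31, 0.0]
contact_force: [-1.8, 1.2, 6.0]
grip_width: 0.353
gripper_force: 55.0
```

Emit:
{"fn": "apply_moves", "kwargs": {
  "slide": [
    [0,0,0.03],
    [0,0,0],
    [0,0,0]
  ],
  "rot": [
    [0,0,0],
    [0,0,0],
    [0,0,0]
  ],
  "hand": [20,20,20]
}}

```text
time_s: 10.9
tcp_pos: [524.2, -163.8, 225.2]
tcp_rot: [2.127, 2.31, 0.0]
contact_force: [-3.9, 1.1, 10.3]
grip_width: 0.355
gripper_force: 55.0
```

Emit:
{"fn": "apply_moves", "kwargs": {
  "slide": [
    [0,0,-0.1],
    [-0.1,0,0],
    [-0.1,0,0],
    [-0.06,0,0],
    [0,0,0],
    [0,0,0]
  ],
  "rot": [
    [0,0,0],
    [0,0,0],
    [0,0,0],
    [0,0,0],
    [0,0,0],
    [0,0,0]
  ],
  "hand": [20,20,20,20,20,20]
}}

```text
time_s: 11.5
tcp_pos: [524.2, -170.0, 225.9]
tcp_rot: [-2.128, -2.31, 0.0]
contact_force: [0.4, -0.3, -2.2]
grip_width: 0.347
gripper_force: 55.0
```

Emit:
{"fn": "apply_moves", "kwargs": {
  "slide": [
    [-0.03,0,0],
    [0,0,0],
    [0,0,0]
  ],
  "rot": [
    [0,0,0],
    [0,0,0],
    [0,0,0]
  ],
  "hand": [20,20,20]
}}

```text
time_s: 11.8
tcp_pos: [524.4, -170.7, 226.2]
tcp_rot: [2.129, 2.311, 0.0]
contact_force: [-0.6, 0.1, -1.5]
grip_width: 0.354
gripper_force: 55.0
```

Emit:
{"fn": "apply_moves", "kwargs": {
  "slide": [
    [-0.03,0,0],
    [0,0,0],
    [0,0,0]
  ],
  "rot": [
    [0,0,0],
    [0,0,0],
    [0,0,0]
  ],
  "hand": [20,20,20]
}}

```text
time_s: 12.1
tcp_pos: [524.5, -171.5, 226.2]
tcp_rot: [2.129, 2.311, 0.0]
contact_force: [0.8, 1.2, -2.3]
grip_width: 0.351
gripper_force: 55.0
```

Emit:
{"fn": "apply_moves", "kwargs": {
  "slide": [
    [0,0,0.05],
    [0,0,0],
    [0,0,0]
  ],
  "rot": [
    [0,0,0],
    [0,0,0],
    [0,0,0]
  ],
  "hand": [20,20,20]
}}

```text
time_s: 12.4
tcp_pos: [524.7, -171.6, 225.3]
tcp_rot: [2.128, 2.31, 0.0]
contact_force: [-0.3, 0.1, 1.0]
grip_width: 0.351
gripper_force: 55.0
```

Emit:
{"fn": "apply_moves", "kwargs": {
  "slide": [
    [-0.03,0,0],
    [0,0,0],
    [0,0,0]
  ],
  "rot": [
    [0,0,0],
    [0,0,0],
    [0,0,0]
  ],
  "hand": [20,20,20]
}}

```text
time_s: 12.7
tcp_pos: [524.7, -172.1, 225.2]
tcp_rot: [2.128, 2.31, 0.001]
contact_force: [0.6, 1.3, 3.3]
grip_width: 0.353
gripper_force: 55.0
```

Emit:
{"fn": "apply_moves", "kwargs": {
  "slide": [
    [-0.03,0,0],
    [0,0,0],
    [0,0,0]
  ],
  "rot": [
    [0,0,0],
    [0,0,0],
    [0,0,0]
  ],
  "hand": [20,20,20]
}}

```text
time_s: 13.0
tcp_pos: [524.7, -172.4, 225.2]
tcp_rot: [-2.128, -2.31, -0.001]
contact_force: [-0.7, 5.8, 4.9]
grip_width: 0.355
gripper_force: 55.0
```

Emit:
{"fn": "apply_moves", "kwargs": {
  "slide": [
    [-0.03,0,0],
    [0,0,0],
    [0,0,0]
  ],
  "rot": [
    [0,0,0],
    [0,0,0],
    [0,0,0]
  ],
  "hand": [20,20,20]
}}

```text
time_s: 13.3
tcp_pos: [524.7, -172.5, 225.2]
tcp_rot: [-2.127, -2.31, -0.002]
contact_force: [-0.7, 7.9, 6.6]
grip_width: 0.351
gripper_force: 55.0
```

```bash
cat > chk.py <<'E'
from h import *
import pickle
F=[];M=[];Tm=[]
for i in range(6):
    o=env.get_obs();F.append(o['contact_force']);M.append(o['moment']);R=Ro.from_rotvec(o['tcp_rot']).as_matrix()
    p=shot('wrist')
    C=cloud(p)[p['range_z']>0];T=(C-o['tcp_pos'])@R
    S=T[(abs(T[:,0])<15)&(abs(T[:,1])<13)&(T[:,2]>70)&(T[:,2]<170)];f=np.polyfit(S[:,2],S[:,0],1)
    k=abs(S[:,0]-np.polyval(f,S[:,2]))<1;f=np.polyfit(S[k][:,2],S[k][:,0],1);Tm.append(f)
print(o['time_s'],o['tcp_pos'],'Ftool',(R.T@np.mean(F,0)).round(2),'F',np.mean(F,0).round(2),'M',np.mean(M,0).round(3),'stay tilt,off',np.mean(Tm,0).round(4),'tool z',R[:,2].round(4),'y',R[:,1].round(4))
E
python3 chk.py
```

```text
13.55 [ 524.75321341 -172.52521047  225.23094163] Ftool [ 8.1  -0.18 -6.48] F [-0.85  8.05  6.49] M [1.277 0.19  0.015] stay tilt,off [0.0037 2.8812] tool z [-0.     0.002 -1.   ] y [9.966e-01 8.240e-02 2.000e-04]
```

Emit:
{"fn": "apply_moves", "kwargs": {
  "slide": [
    [-0.02,0,-0.01],
    [0,0,0],
    [0,0,0],
    [0,0,0]
  ],
  "rot": [
    [0,0,0],
    [0,0,0],
    [0,0,0],
    [0,0,0]
  ],
  "hand": [20,20,20,20]
}}

```text
time_s: 14.0
tcp_pos: [524.8, -172.6, 225.2]
tcp_rot: [-2.127, -2.31, -0.003]
contact_force: [-0.3, 8.3, 6.5]
grip_width: 0.352
gripper_force: 55.0
```

```bash
python3 chk.py; python3 - <<'E'
from h import *
import pickle
o=env.get_obs();R=Ro.from_rotvec(o['tcp_rot']).as_matrix()
for n in ['wrist','top','side']:
    p=shot(n);C=cloud(p)[p['range_z']>0];T=(C-o['tcp_pos'])@R
    m=(T[:,0]<-4)&(T[:,0]>-17)&(T[:,2]>15)&(T[:,2]<120)&(abs(T[:,1])<30);q=T[m];print(n,'boss',m.sum(),[(a,int((abs(q[:,1]-a)<1).sum())) for a in range(-30,31,2)])
    m=(abs(T[:,0])<8)&(T[:,2]>3)&(T[:,2]<130)&(abs(T[:,1])<30);print('stay/fingers',m.sum(),T[m].mean(0) if m.any() else '')
t=pickle.load(open('top.pkl','rb'))
T0=(cloud(t).reshape(-1,3)-o['tcp_pos'])@R
# subpixel pad edges in the first top image, per row of face depth
q=T0[(T0[:,0]>-5.5)&(T0[:,0]<0)&(T0[:,2]>45)&(T0[:,2]<118)&(abs(T0[:,1])<30)];print('pad y',q[:,1].min(),q[:,1].max(),np.median(q[:,0]))
q=T0[(T0[:,0]>-10.5)&(T0[:,0]<0)&(T0[:,2]>45)&(T0[:,2]<118)&(abs(T0[:,1])<30)];print('boss y',q[:,1].min(),q[:,1].max())
E
```

```text
14.25 [ 524.72869436 -172.55630921  225.19413446] Ftool [ 9.1   0.17 -5.56] F [-0.58  9.07  5.58] M [1.47  0.067 0.004] stay tilt,off [0.003  2.9266] tool z [-2.0e-04  2.9e-03 -1.0e+00] y [ 0.9966  0.0825 -0.    ]
wrist boss 227 [(-30, 0), (-28, 0), (-26, 0), (-24, 32), (-22, 29), (-20, 32), (-18, 19), (-16, 2), (-14, 0), (-12, 0), (-10, 0), (-8, 0), (-6, 0), (-4, 0), (-2, 0), (0, 0), (2, 0), (4, 0), (6, 0), (8, 0), (10, 0), (12, 0), (14, 0), (16, 10), (18, 30), (20, 30), (22, 43), (24, 0), (26, 0), (28, 0), (30, 0)]
stay/fingers 5120 [ 1.79331914 -0.58612685 54.14977423]
top boss 0 [(-30, 0), (-28, 0), (-26, 0), (-24, 0), (-22, 0), (-20, 0), (-18, 0), (-16, 0), (-14, 0), (-12, 0), (-10, 0), (-8, 0), (-6, 0), (-4, 0), (-2, 0), (0, 0), (2, 0), (4, 0), (6, 0), (8, 0), (10, 0), (12, 0), (14, 0), (16, 0), (18, 0), (20, 0), (22, 0), (24, 0), (26, 0), (28, 0), (30, 0)]
stay/fingers 0 
side boss 127 [(-30, 8), (-28, 6), (-26, 8), (-24, 5), (-22, 2), (-20, 4), (-18, 5), (-16, 7), (-14, 14), (-12, 6), (-10, 16), (-8, 5), (-6, 1), (-4, 2), (-2, 0), (0, 2), (2, 1), (4, 1), (6, 1), (8, 2), (10, 1), (12, 1), (14, 0), (16, 0), (18, 1), (20, 1), (22, 4), (24, 11), (26, 8), (28, 2), (30, 2)]
stay/fingers 52 [-2.66058916 -0.61006728 46.97607171]
pad y -8.546879400632434 11.008256953315955 -2.454074470414242
boss y -12.300515759912342 13.661872003707321
```

Emit:
{"fn": "apply_moves", "kwargs": {
  "slide": [
    [0,0,-0.03],
    [0,0,0],
    [0,0,0],
    [0,0,0]
  ],
  "rot": [
    [0,0,0],
    [0,0,0],
    [0,0,0],
    [0,0,0]
  ],
  "hand": [20,20,20,20]
}}

```text
time_s: 14.85
tcp_pos: [524.7, -172.6, 225.3]
tcp_rot: [-2.126, -2.31, -0.003]
contact_force: [1.8, 8.3, 1.2]
grip_width: 0.359
gripper_force: 55.0
```

```bash
python3 chk.py
```

```text
15.1 [ 524.67750767 -172.58868089  225.2589    ] Ftool [ 8.06  2.46 -0.77] F [1.79 8.24 0.8 ] M [ 1.225 -0.226  0.033] stay tilt,off [4.0000e-04 3.0339e+00] tool z [-5.e-04  3.e-03 -1.e+00] y [ 9.966e-01  8.250e-02 -2.000e-04]
```

Emit:
{"fn": "apply_moves", "kwargs": {
  "slide": [
    [0,0.015,0],
    [0,0,0],
    [0,0,0],
    [0,0,0]
  ],
  "rot": [
    [0,-0.004,0],
    [0,0,0],
    [0,0,0],
    [0,0,0]
  ],
  "hand": [20,20,20,20]
}}

```text
time_s: 15.55
tcp_pos: [524.7, -172.4, 225.2]
tcp_rot: [-2.128, -2.311, 0.002]
contact_force: [-0.4, 9.0, 1.6]
grip_width: 0.352
gripper_force: 55.0
```

```bash
python3 chk.py
```

```text
15.8 [ 524.71877971 -172.42108632  225.22706993] Ftool [ 8.81  0.24 -2.48] F [-0.49  8.8   2.47] M [1.362 0.069 0.034] stay tilt,off [2.3000e-03 2.9479e+00] tool z [-1.1e-03 -6.0e-04 -1.0e+00] y [ 0.9966  0.0825 -0.0011]
```

Emit:
{"fn": "apply_moves", "kwargs": {
  "slide": [
    [-0.015,0,0],
    [0,0,0],
    [0,0,0],
    [0,0,0],
    [0,0,0]
  ],
  "rot": [
    [0,0,0],
    [0,0,0],
    [0,0,0],
    [0,0,0],
    [0,0,0]
  ],
  "hand": [20,20,20,20,20]
}}

```text
time_s: 16.35
tcp_pos: [524.7, -172.4, 225.2]
tcp_rot: [-2.127, -2.311, 0.001]
contact_force: [-0.2, 10.3, 4.0]
grip_width: 0.355
gripper_force: 55.0
```

```bash
python3 chk.py; python3 -c "
from h import *
save(shot('wrist'),'w5.png',s=1.3)"
```

```text
16.6 [ 524.7323612  -172.48337961  225.23276091] Ftool [10.44  0.55 -3.33] F [-0.31 10.45  3.33] M [1.548 0.063 0.058] stay tilt,off [1.7000e-03 2.9995e+00] tool z [-0.0012 -0.     -1.    ] y [ 0.9966  0.0826 -0.0012]
```

View pics/w5.png

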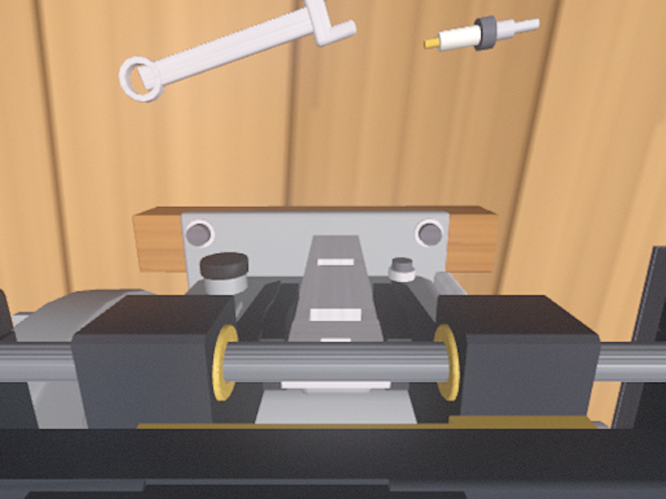

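The stay (337,290) stands upright on the flange and flat on the pad, pressed at 10.4 N. Its pad offset is about 1 mm or less. I'm handing in.

```bash
python3 -c "
from station import env
print(env.finish_job())"
```

```text
the job is handed in; nothing more can be done
None
```

The muffler stay is out of its slot and on the engine: foot on the flange, flat on the pad to about 0.1°, centred to about 1 mm, still gripped and pressed at about 10 N; the hand-in returned no verdict.

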